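# Put the hole saws back on their plugs

## Task

The five hole saws were left stacked in two piles after the job. Take the piles apart and put every saw back on the plywood holder, teeth down over its own wooden plug (largest saw on the largest plug, and so on down by size), sitting flat on the board. Set the saws down, do not drop them or knock any over: it chips the teeth.

Things in the scene. Friction and masses are not known exactly. Their poses are not given: they have to be found in the camera images.
- saw_25: the smallest of five hole saws: a dark steel cup turned mouth down, 25 mm outside diameter, 40 mm high, wall 2 mm (inside 21 mm wide, 35 mm deep), flat closed back on top with a threaded bore, fine teeth round the lower rim. Loose, 50 g or so. Origin: centre of the toothed rim, its underside; z along the axis, towards the closed back.
- saw_35: the second smallest of five hole saws: a dark steel cup turned mouth down, 35 mm outside diameter, 40 mm high, wall 2 mm (inside 31 mm wide, 35 mm deep), flat closed back on top with a threaded bore, fine teeth round the lower rim. Loose, 80 g or so. Origin: centre of the toothed rim, its underside; z along the axis, towards the closed back.
- saw_44: the middle-sized of five hole saws: a dark steel cup turned mouth down, 44 mm outside diameter, 40 mm high, wall 2 mm (inside 40 mm wide, 35 mm deep), flat closed back on top with a threaded bore, fine teeth round the lower rim. Loose, 110 g or so. Origin: centre of the toothed rim, its underside; z along the axis, towards the closed back.
- saw_54: the second largest of five hole saws: a dark steel cup turned mouth down, 54 mm outside diameter, 40 mm high, wall 2 mm (inside 50 mm wide, 35 mm deep), flat closed back on top with a threaded bore, fine teeth round the lower rim. Loose, 150 g or so. Origin: centre of the toothed rim, its underside; z along the axis, towards the closed back.
- saw_64: the largest of five hole saws: a dark steel cup turned mouth down, 64 mm outside diameter, 40 mm high, wall 2 mm (inside 60 mm wide, 35 mm deep), flat closed back on top with a threaded bore, fine teeth round the lower rim. Loose, 200 g or so. Origin: centre of the toothed rim, its underside; z along the axis, towards the closed back.
- plug_25: the smallest of five dark wooden plugs, that of the 25 mm saw (4 mm play all round): a turned disc 13 mm across, 16 mm high, top edge bevelled 4 mm, fixed on a plywood holder board (310 x 210 x 18 mm, flat on the bench; plugs about 0.10 m apart in rows of three and two). Origin: centre of its underside, level with the board's top, 18 mm above the bench; z up.
- plug_35: the second smallest of five dark wooden plugs, that of the 35 mm saw (4 mm play all round): a turned disc 23 mm across, 16 mm high, top edge bevelled 4 mm, fixed on a plywood holder board (310 x 210 x 18 mm, flat on the bench; plugs about 0.10 m apart in rows of three and two). Origin: centre of its underside, level with the board's top, 18 mm above the bench; z up.
- plug_44: the middle-sized of five dark wooden plugs, that of the 44 mm saw (4 mm play all round): a turned disc 32 mm across, 16 mm high, top edge bevelled 4 mm, fixed on a plywood holder board (310 x 210 x 18 mm, flat on the bench; plugs about 0.10 m apart in rows of three and two). Origin: centre of its underside, level with the board's top, 18 mm above the bench; z up.
- plug_54: the second largest of five dark wooden plugs, that of the 54 mm saw (4 mm play all round): a turned disc 42 mm across, 16 mm high, top edge bevelled 4 mm, fixed on a plywood holder board (310 x 210 x 18 mm, flat on the bench; plugs about 0.10 m apart in rows of three and two). Origin: centre of its underside, level with the board's top, 18 mm above the bench; z up.
- plug_64: the largest of five dark wooden plugs, that of the 64 mm saw (4 mm play all round): a turned disc 52 mm across, 16 mm high, top edge bevelled 4 mm, fixed on a plywood holder board (310 x 210 x 18 mm, flat on the bench; plugs about 0.10 m apart in rows of three and two). Origin: centre of its underside, level with the board's top, 18 mm above the bench; z up.
Things that resemble listed ones, but are neither listed nor needed, are in the scene too. What is shaped like the saw_44 but pink is not meant.

How it is judged (in metres and radians):
At the end, for the whole second after the job is handed in: Each of the five hole saws stands upright (within 0.08 rad) over the plug of its own size, axis within 7 mm of the plug's, its toothed rim within 4 mm of the board's top, released and at rest (horizontal distance between saw_25 and plug_25 below 0.007 m and z of saw_25 in the frame of plug_25 between -0.004 and 0.004 m and angle between each of saw_25, saw_35, saw_44, saw_54, saw_64's own z axis and vertical below 0.08 rad and linear speed of each of saw_25, saw_35, saw_44, saw_54, saw_64 below 0.02 m/s and angular speed of each of saw_25, saw_35, saw_44, saw_54, saw_64 below 0.2 rad/s and horizontal distance between saw_35 and plug_35 below 0.007 m and z of saw_35 in the frame of plug_35 between -0.004 and 0.004 m and horizontal distance between saw_44 and plug_44 below 0.007 m and z of saw_44 in the frame of plug_44 between -0.004 and 0.004 m and horizontal distance between saw_54 and plug_54 below 0.007 m and z of saw_54 in the frame of plug_54 between -0.004 and 0.004 m and horizontal distance between saw_64 and plug_64 below 0.007 m and z of saw_64 in the frame of plug_64 between -0.004 and 0.004 m); the robot touches nothing.
It fails at once if a hole saw is knocked over (leans more than 60 degrees) (angle between any of saw_25, saw_35, saw_44, saw_54, saw_64's own z axis and vertical above 1.05 rad).
It fails at once if a hole saw is dropped: it falls free of the gripper faster than 0.8 m/s (more than some 30 mm) ((linear speed of saw_25 above 0.8 m/s and contact force between saw_25 and the arm below 0.05 N and contact force between saw_25 and the fingers below 0.05 N) or (linear speed of saw_35 above 0.8 m/s and contact force between saw_35 and the arm below 0.05 N and contact force between saw_35 and the fingers below 0.05 N) or (linear speed of saw_44 above 0.8 m/s and contact force between saw_44 and the arm below 0.05 N and contact force between saw_44 and the fingers below 0.05 N) or (linear speed of saw_54 above 0.8 m/s and contact force between saw_54 and the arm below 0.05 N and contact force between saw_54 and the fingers below 0.05 N) or (linear speed of saw_64 above 0.8 m/s and contact force between saw_64 and the arm below 0.05 N and contact force between saw_64 and the fingers below 0.05 N)).
It also fails if it takes over 128 s, if anything falls off the work surface, if the arm or the gripper's body presses on something with over 40 N, if the wrist force passes 120 N, or if a joint passes its speed limit or range.

## Robot

A 6-joint arm with a two-finger parallel gripper is mounted at the origin on a cart in front of the work surface, level with it; the furniture and walls round the work are solid. World frame = base frame: x ahead of the robot, y to its left, z up, the work surface at z = 0. Lengths are in m, angles in degrees, forces in N, time in s.
With the tool pointing down it reaches from about 0.375 to 0.9 m from the base axis. Payload 3.1 kg.
Tool frame: the origin (TCP) lies at the very end of the fingers, on their centre line; the grasp point (between the pads) lies 19 mm behind it (grip_point_offset is the distance from the TCP to the grasp point, in m); y points along the fingers, x is the direction in which the jaws open and shut, and the axes are right-handed (so a half turn about y gives the same grasp; the last joint's range is limited). The gripper opens to 87 mm and grips with 3 to 60 N. Pads are 19 mm wide; open, the fingers measure 117 mm over their backs; the gripper's body (75 mm by 190 mm) begins 51 mm behind the grasp point.
Start: joints at [62.71, 30.224, 82.088, -0, 67.689, -10.227], TCP at [0.183, 0.597, 0.223] pointing down, gripper open.
Joint ranges: [-176.69, 176.69], [-43.24, 126.21], [12.49, 139.97], [-82, 262], [0, 151.66], [-163.58, 163.58]. Speed limits (degrees/s): [159.86, 159.86, 180, 180, 180, 180].

## Interface

Orientations are given as a 3x3 rotation matrix whose columns are the frame's x, y, z axes.
In Python, from rig import * gives the robot as it stands.
- The arm moves only by the tool send_rows, never from a script. Its argument "moves" is text: rows parted by semicolons, each of 5 numbers parted by spaces: the finger opening in mm, from 0 to 87, then the shift along the tool's x, y, z in mm, then the turn about the tool's y in degrees. In form: fingers dx dy dz yaw; .... A call has 1 to 20 rows; each row shifts and turns the commanded pose from where the row before left it, along the tool's axes as they then stand; what a row does not reach is not made up. A row lasts 1/12 s, in which the tool goes at most 41.7 mm and 7.16 degrees, less where a joint would pass 70% of its speed; a pose out of reach is approached as far as the arm can. A call is refused whole if a number of a shift passes 41.7 or a number of a turn 7.16, either way. A call with a gripper value outside its range is refused whole. The fingers move at their own pace and stop on an object; the grip force is fixed at half the most. Time passes only in rows, so rows that do not move let the fingers close. It gives the time, the measured TCP pose, the force and the opening at its end, in the units of the state.
- read_state(): the state, without advancing time (a new reading comes with each control period).
- capture(name): name is "scene" or "top"; returns a dict with "image" (480x640x3 uint8, blue, green, red), "z_map" (480x640 float32, m along the optical axis (not along the pixel's ray), 0 where there is no reading), "mtx" (3x3 intrinsics, pixels), "distortion" ([k1, k2, p1, p2, k3] as OpenCV has them; the pictures are not rectified), "origin" and "rotation" of the camera in the world. Camera axes: x right, y up, looking along -z (the intrinsics and any distortion apply to the point x, -y, -z); pixel columns grow to the right and rows downward; lengths in m; the calibration is good to about 2 mm. A picture is of the moment at which its call begins.
- hand_in(): hands the job in, once; it reports no verdict.
Trained networks look in a picture, given as the dict that the camera call returned (one of the last four; its "shot" number tells which), for a name from the list of things; names that differ only in an ending like _2 or _b are one class to them, and where a whole thing is asked for, a point or a joint stands for the part that bears it (a point fixed in the world has none). Each returns a list of dicts, best first, with "p" (0 to 1); they miss things now and then, are a little off and sometimes report something else, mostly with a low value. They report only what shows in the picture. A call takes as long as a camera call. They do not tell look-alikes from the thing itself.
- search_frame(picture, name): "bbox" ([left, top, right, bottom] in pixels, round what is visible of it).
- masks_of(picture, name): "region" (480x640 bool, what is visible of it) and "bbox" ([left, top, right, bottom] in pixels, round what is visible of it).
- mark_of(picture, name): "pixel" ([row, column] in pixels: a listed point, or the origin of a listed thing).
The state is a dict: "time_s": time; "joint_positions": joint angles; "qvel": joint speeds; "tau": joint torques, N m; "position": TCP position; "tcp_rot": TCP orientation; "force": force on the tool from outside, world axes, zero at the start; "moment": the same for the moment, N m; "opening": opening from 0.0 (shut) to 1.0 (fully open).
Only numpy, scipy, OpenCV 4.12 (cv2) and the standard library are available. Lean on these libraries where they do the work, as an engineer would, in place of code of your own. Each camera call takes 0.05 s, during which the arm holds its last target. There are 200 camera calls.

## Working session

There is one attempt and no reset: what is moved stays moved. The work goes in short steps, Python scripts to look and compute and a tool call to move; the robot and the scene stay as the last step left them, time stands still between calls to the robot, and variables do not carry over. Pictures are saved under pics/ and viewed, about 12 in all and at most 16, crops included, and the job is handed in when it is done.

Besides the shell and the picture viewer there is one more tool, called as name(argument=value, ...) on one line, values as JSON. send_rows: Moves the arm, as the interface text tells. Its arguments: {"type":"object","properties":{"moves":{"type":"string"}},"required":["moves"]}

```bash
ls; mkdir -p pics; python3 - <<'E'
from rig import *
import cv2
s=read_state();print(s)
for n in("scene","top"):
    c=capture(n);cv2.imwrite(f"pics/{n}0.png",c["image"]);print(n,c["mtx"],c["distortion"],c["origin"],c["rotation"])
E
```

```text
pics
{'time_s': 0.0, 'joint_positions': array([ 6.27102030e+01,  3.02797641e+01,  8.21558605e+01, -1.29370703e-04,
        6.76888087e+01, -1.02285709e+01]), 'qvel': array([-0.04944616, -0.05888814,  0.07401811, -0.06122532,  0.0226441 ,
       -0.04847343]), 'tau': array([-5.79813022e-04, -4.40032876e+01, -1.76592100e+01,  6.33171550e-02,
        5.80625923e-02, -1.56423148e-04]), 'position': array([0.18301795, 0.59684274, 0.22156599]), 'tcp_rot': array([[ 2.93391559e-01, -9.93881426e-04, -9.55991844e-01],
       [ 9.55989971e-01, -1.93100767e-03,  2.93392991e-01],
       [-2.13762543e-03, -9.99997642e-01,  3.83599326e-04]]), 'force': array([-0.27392685,  0.15937179, -0.33957124]), 'moment': array([-0.02375862,  0.03122285, -0.0047547 ]), 'opening': 1.0008178163029984}
scene [[446.29152967   0.         317.82470959]
 [  0.         446.29152967 243.63447962]
 [  0.           0.           1.        ]] [-0.02330943  0.          0.          0.          0.        ] [-0.17000764 -0.57837174  0.46344595] [[ 0.56961609  0.34294054 -0.74694665]
 [-0.8218795   0.24560503 -0.51399636]
 [ 0.00718367  0.90668073  0.42175638]]
top [[459.92717743   0.         320.80483324]
 [  0.         459.92717743 243.05908328]
 [  0.           0.           1.        ]] [-0.03090857  0.          0.          0.          0.        ] [ 0.37088502 -0.10529677  1.0419322 ] [[ 0.00384542  0.98948909 -0.14455643]
 [-0.99998822  0.004233    0.00237364]
 [ 0.00296059  0.1445456   0.98949371]]
```

View pics/scene0.png

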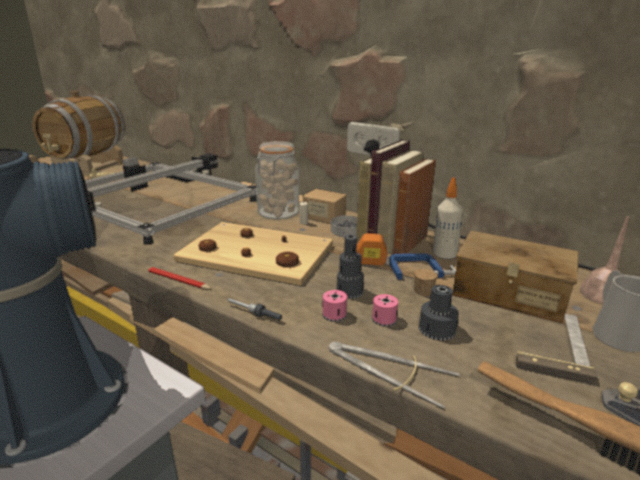

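View pics/top0.png

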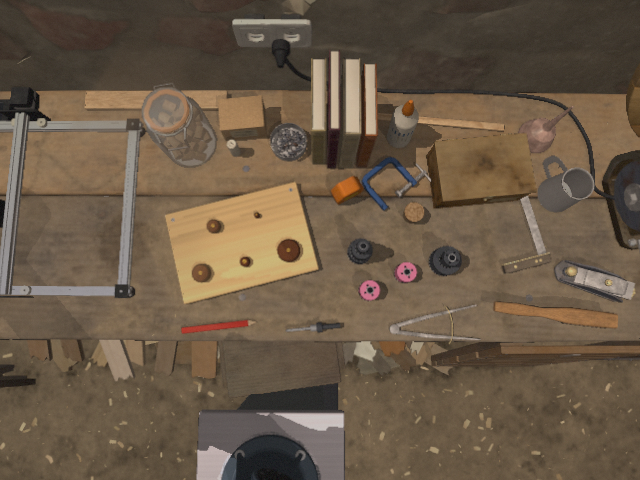

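```bash
cat > h.py <<'E'
from rig import *
import cv2, numpy as np
from scipy.optimize import least_squares
def cloud(c):
    v,u=np.mgrid[:480,:640]; z=c["z_map"]
    p=cv2.undistortPoints(np.stack([u,v],-1).reshape(-1,1,2).astype(float),c["mtx"],np.array(c["distortion"])).reshape(480,640,2)
    P=np.stack([p[...,0]*z,-p[...,1]*z,-z],-1)
    W=P@np.array(c["rotation"]).T+np.array(c["origin"]); W[z==0]=np.nan
    return W
def proj(c,X):
    P=(np.atleast_2d(X)-c["origin"])@np.array(c["rotation"]); P=P*[1,-1,-1]
    return cv2.projectPoints(P,np.zeros(3),np.zeros(3),c["mtx"],np.array(c["distortion"]))[0].reshape(-1,2)
def circ(xy,r=None):
    m=xy.mean(0)
    if r: f=least_squares(lambda q:np.hypot(*(xy-q).T)-r,m,loss="soft_l1",f_scale=.002); return f.x,r
    f=least_squares(lambda q:np.hypot(*(xy-q[:2]).T)-q[2],[*m,.02],loss="soft_l1",f_scale=.002); return f.x[:2],f.x[2]
E
python3 - <<'E'
from h import *
t=capture("top");s=capture("scene")
T=cloud(t);S=cloud(s)
print("table z",np.nanmedian(T[310:325,250:300,2]),np.nanmedian(S[320:330,200:240,2]),"board",np.nanmedian(T[240:245,215:235,2]),np.nanmedian(S[255:262,265:275,2]))
for n in ["saw_25","saw_35","saw_44","saw_54","saw_64","plug_25","plug_35","plug_44","plug_54","plug_64"]:
  for nm,c,W in(("top",t,T),("scene",s,S)):
    for d in masks_of(c,n)[:5]:
        w=W[d["region"]]; print(n,nm,round(d["p"],2),np.round(d["bbox"]),"med",np.round(np.nanmedian(w,0),4),"zr",np.round(np.nanpercentile(w[:,2],[2,98]),4))
a=cv2.resize(t["image"][190:320,320:480],None,fx=4,fy=4,interpolation=cv2.INTER_CUBIC)
b=cv2.resize(s["image"][205:345,300:480],None,fx=4,fy=4,interpolation=cv2.INTER_CUBIC)
cv2.imwrite("pics/t1.png",a);cv2.imwrite("pics/s1.png",b)
E
```

```text
table z -0.000787197888400204 -0.03177370362665541 board 0.016831107308408866 0.0186393525649437
saw_25 top 0.8 [394. 264. 418. 283.] med [ 0.4539 -0.2925  0.0386] zr [0.0005 0.0426]
saw_25 top 0.75 [356. 281. 380. 301.] med [ 0.4127 -0.2108  0.0386] zr [-0.0021  0.0426]
saw_25 top 0.71 [425. 244. 462. 277.] med [ 0.4719 -0.3708  0.0379] zr [-0.002   0.0437]
saw_25 top 0.67 [354. 240. 372. 261.] med [ 0.4888 -0.1836  0.0781] zr [0.0459 0.0831]
saw_25 top 0.65 [359. 258. 370. 264.] med [ 0.4762 -0.2012  0.032 ] zr [-0.003   0.0431]
saw_25 scene 0.94 [430. 286. 453. 316.] med [ 0.4688 -0.388   0.067 ] zr [0.0409 0.0811]
saw_25 scene 0.89 [422. 307. 461. 337.] med [ 0.4567 -0.3959  0.0263] zr [0.0017 0.0407]
saw_25 scene 0.87 [344. 235. 358. 258.] med [ 0.4903 -0.1969  0.1045] zr [0.0816 0.1215]
saw_25 scene 0.83 [375. 296. 399. 328.] med [ 0.4409 -0.3006  0.0288] zr [0.     0.0415]
saw_25 scene 0.77 [324. 288. 345. 322.] med [ 0.4016 -0.2205  0.0299] zr [0.001  0.0415]
saw_35 top 0.8 [394. 264. 418. 283.] med [ 0.4539 -0.2925  0.0386] zr [0.0005 0.0426]
saw_35 top 0.75 [356. 281. 380. 
[... 5341 characters left out ...]
 ]
plug_54 scene 0.53 [199. 238. 215. 255.] med [0.4442 0.1505 0.0309] zr [0.0184 0.0359]
plug_54 scene 0.44 [242. 246. 251. 254.] med [0.4706 0.0576 0.0296] zr [0.0196 0.0357]
plug_64 top 0.89 [274. 238. 303. 263.] med [ 0.5013 -0.0353  0.0327] zr [0.0237 0.0369]
plug_64 top 0.84 [191. 262. 209. 284.] med [0.451  0.1549 0.0329] zr [0.0255 0.0366]
plug_64 scene 0.72 [276. 251. 301. 266.] med [ 0.4917 -0.0417  0.0333] zr [0.0199 0.0358]
plug_64 scene 0.53 [238. 226. 255. 242.] med [0.5498 0.1286 0.0287] zr [0.0183 0.036 ]
plug_64 scene 0.53 [199. 238. 215. 255.] med [0.4442 0.1505 0.0309] zr [0.0184 0.0359]
plug_64 scene 0.44 [242. 246. 251. 254.] med [0.4706 0.0576 0.0296] zr [0.0196 0.0357]
```

View pics/s1.png

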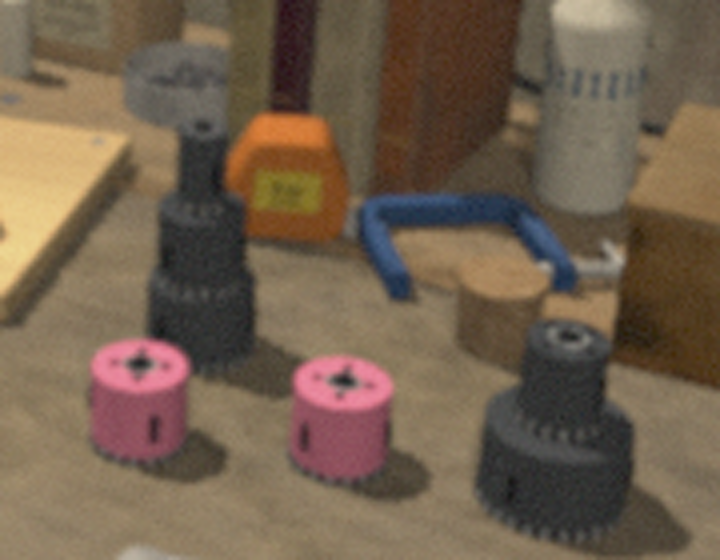

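View pics/t1.png

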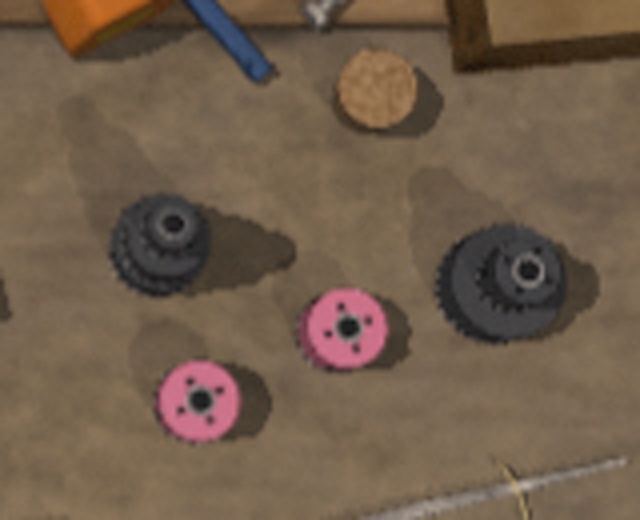

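```bash
cat > m.py <<'E'
from h import *
def side(W,xy,z0,r,rad=.05,free=False):
    w=W.reshape(-1,3); d=np.hypot(*(w[:,:2]-xy).T)
    k=(w[:,2]>z0+.006)&(w[:,2]<z0+.034)&(d<rad); q=w[k,:2]
    if len(q)<15: return None
    f=least_squares(lambda c:np.hypot(*(q-c[:2]).T)-(c[2] if free else r),[*xy]+([r] if free else []),loss="soft_l1",f_scale=.0015)
    return np.round(f.x,4),len(q),round(float(np.median(abs(f.fun))),4)
def topc(W,xy,zt,rad):
    w=W.reshape(-1,3); xy=np.array(xy)
    for _ in range(4):
        k=(abs(w[:,2]-zt)<.005)&(np.hypot(*(w[:,:2]-xy).T)<rad)
        if k.sum()<8: return None
        xy=w[k,:2].mean(0)
    return np.round(xy,4),k.sum(),round(float(np.median(w[k,2])),4)
E
python3 - <<'E'
from m import *
t=capture("top");s=capture("scene");T=cloud(t);S=cloud(s)
print("table under",np.nanmedian(T[225:235,300+20:340,2]))
for n,xy,z0,r in[("25",(.49,-.20),.08,.0125),("44",(.489,-.195),.04,.022),("54",(.489,-.195),0,.027),("35",(.475,-.385),.04,.0175),("64",(.472,-.38),0,.032),("pinkR",(.453,-.293),0,.022),("pinkL",(.412,-.211),0,.022)]:
    for nm,W in(("top",T),("scene",S)):
        print(n,nm,"side",side(W,xy,z0,r),"free",side(W,xy,z0,r,free=True),"top",topc(W,xy,z0+.04,r+.006))
for nm,c,W in(("top",t,T),("scene",s,S)):
    for uv in [(214,227),(257,215),(201,272),(245,262),(288,250)]:
        xy=T[uv[1],uv[0],:2]
        w=W.reshape(-1,3);k=(w[:,2]>.026)&(w[:,2]<.04)&(np.hypot(*(w[:,:2]-xy).T)<.04)
        if k.sum()<5: print(nm,uv,xy,k.sum());continue
        p=w[k,:2];e,rr=cv2.minEnclosingCircle(p.astype(np.float32)*1000)
        print(nm,uv,"mean",np.round(p.mean(0),4),"mec",np.round(e,1),round(rr,1),k.sum())
E
```

```text
table under -0.0007716987793067176
25 top side (array([ 0.5002, -0.1923]), 27, 0.0002) free (array([ 0.5009, -0.1928,  0.0132]), 27, 0.0002) top (array([ 0.4992, -0.1919]), np.int64(114), 0.1193)
25 scene side (array([ 0.4805, -0.2016]), 171, 0.0023) free (array([ 0.4995, -0.1918,  0.012 ]), 171, 0.0007) top (array([ 0.4952, -0.1943]), np.int64(82), 0.12)
44 top side (array([ 0.5002, -0.1934]), 37, 0.0002) free (array([ 0.4998, -0.1931,  0.0216]), 37, 0.0002) top (array([ 0.4972, -0.192 ]), np.int64(185), 0.0787)
44 scene side (array([ 0.5   , -0.1925]), 287, 0.0008) free (array([ 0.5   , -0.1925,  0.0219]), 287, 0.0008) top (array([ 0.4903, -0.1985]), np.int64(163), 0.0802)
54 top side (array([ 0.502 , -0.1942]), 37, 0.0002) free (array([ 0.5023, -0.1944,  0.0273]), 37, 0.0002) top (array([ 0.4919, -0.1867]), np.int64(86), 0.0389)
54 scene side (array([ 0.5019, -0.1933]), 322, 0.0006) free (array([ 0.5018, -0.1933,  0.0269]), 322, 0.0006) top (array([ 0.4864, -0.2034]), np.int64(155), 0.0401)
35 top side (array([ 0.4818, -0.3842]), 56, 0.0003) free (array([ 0.4817, -0.3838,  0.0172]
[... 1158 characters left out ...]
 0.0005) top (array([ 0.4108, -0.2153]), np.int64(290), 0.0403)
top (214, 227) mean [0.5557 0.1332] mec [556.2 134.1] 15.4 141
top (257, 215) mean [0.5817 0.0376] mec [581.9  38.1] 6.5 24
top (201, 272) mean [0.4517 0.1558] mec [451.8 157. ] 20.5 266
top (245, 262) mean [0.4765 0.0613] mec [476.5  61.7] 11.2 79
top (288, 250) mean [ 0.5016 -0.035 ] mec [502.5 -34.6] 26.0 412
scene (214, 227) mean [0.5515 0.1308] mec [554.5 133.4] 16.0 83
scene (257, 215) mean [0.5782 0.0363] mec [578.6  37. ] 5.4 19
scene (201, 272) mean [0.4456 0.1526] mec [448.1 157.3] 20.5 140
scene (245, 262) mean [0.472  0.0589] mec [474.2  59.4] 11.1 57
scene (288, 250) mean [ 0.4956 -0.0388] mec [501.  -35.3] 26.7 254
```

```bash
python3 - <<'E'
from m import *
t=capture("top");s=capture("scene");w=np.vstack([cloud(t).reshape(-1,3),cloud(s).reshape(-1,3)])
w=w[~np.isnan(w[:,0])]
print("max z per 5cm cell (mm), rows x .35...0.75, cols y .6 .. -.5")
for x in np.arange(.35,.8,.05):
    print("%.2f"%x,[int(1000*np.percentile(q,99)) if len(q:=w[(abs(w[:,0]-x)<.025)&(abs(w[:,1]-y)<.025),2])>3 else -1 for y in np.arange(.6,-.51,-.05)])
E
```

```text
max z per 5cm cell (mm), rows x .35...0.75, cols y .6 .. -.5
0.35 [4, 4, 4, 3, 3, 3, 3, 3, 9, 9, 9, 8, 3, 14, 22, 17, 2, 10, 10, 8, 7, 3, 40]
0.40 [2, 99, 97, 48, 48, 50, 50, 3, 20, 20, 20, 18, 2, 2, 2, 2, 41, 41, 2, 2, 5, 5, 41]
0.45 [3, 95, 3, 3, 3, 47, 46, 3, 29, 36, 21, 34, 20, 20, 19, 2, 41, 38, 41, 78, 80, 2, 17]
0.50 [3, 95, 3, 3, 3, 47, 47, 19, 21, 21, 21, 35, 35, 36, 20, 79, 121, 3, 3, 80, 82, 2, 3]
0.55 [138, 115, 3, 3, 3, 47, 47, 20, 20, 36, 33, 21, 22, 27, 19, 2, 3, 2, 40, 39, 3, 2, 2]
0.60 [138, 116, 4, 3, 3, 47, 47, 20, 21, 21, 21, 34, 20, 20, 3, 61, 4, 18, 42, 92, 93, 96, 92]
0.65 [3, 96, 3, 3, 2, 48, 47, 3, 3, 3, 17, 20, 20, 20, 3, 64, 62, 18, 18, 93, 94, 94, 94]
0.70 [3, 95, 3, 3, 4, 47, 47, 191, 198, 190, 3, 3, 27, 27, 232, 234, 212, 18, 19, 94, 94, 94, 94]
0.75 [3, 95, 3, 4, 4, 47, 48, 200, 203, 200, 66, 65, 29, 28, 235, 235, 215, 127, 163, 92, 93, 94, 94]
```

send_rows(moves="87 0 -10 0 -5; 87 -10 -10 -10 -5; 87 -20 -10 -20 -5; 87 -25 0 -25 -2")

```text
time_s: 1.73
position: [0.2322, 0.5388, 0.2546]
tcp_rot: [[-0.006, 0.002, -1.0], [1.0, 0.004, -0.006], [0.004, -1.0, -0.002]]
force: [1.0, 0.6, 0.1]
opening: 0.997
```

send_rows(moves="87 -15 0 -10 0; 87 -30 0 -20 0; 87 -40 0 -25 0; 87 -40 0 -25 0; 87 -40 0 -25 0; 87 -40 0 -25 0; 87 -40 0 -25 0; 87 -40 0 -20 0; 87 -40 0 -20 0; 87 -40 0 -20 0; 87 -40 0 -15 0; 87 -40 0 -10 0; 87 -40 0 -10 0; 87 -40 0 -5 0; 87 -40 0 0 0; 87 -40 0 0 0; 87 -40 0 0 0; 87 -30 0 0 0; 87 -15 0 0 0; 87 0 0 0 0")

```text
time_s: 3.4
position: [0.4684, -0.124, 0.2528]
tcp_rot: [[0.006, 0.002, -1.0], [1.0, -0.002, 0.006], [-0.002, -1.0, -0.002]]
force: [0.2, 0.3, 0.6]
opening: 1.001
```

send_rows(moves="87 -25 0 -10 0; 87 -28 0 -12 0; 87 -15 10 -10 0; 87 0 20 0 0; 87 0 25 0 0; 87 0 20 0 0; 87 0 10 0 0; 87 0 0 0 0")

```text
time_s: 4.07
position: [0.4982, -0.1865, 0.1654]
tcp_rot: [[0.0, -0.005, -1.0], [1.0, 0.003, 0.0], [0.003, -1.0, 0.005]]
force: [-0.2, -0.7, 0.4]
opening: 0.998
```

```bash
python3 - <<'E'
from m import *
st=read_state();print(st["position"],st["qvel"].round(2))
t=capture("top");s=capture("scene");S=cloud(s)
for n,xy,z0,r in[("25",(.50,-.192),.08,.0125),("44",(.50,-.193),.04,.022)]:
    print(n,side(S,xy,z0,r,rad=.025),side(S,xy,z0,r,rad=.025,free=True))
cv2.imwrite("pics/a.png",np.hstack([cv2.resize(s["image"][150:350,260:460],(400,400)),cv2.resize(t["image"][150:350,260:460],(400,400))]))
E
```

```text
[ 0.49821828 -0.18652003  0.16543258] [-0.07 -2.31 -2.35 -0.12  1.82 -0.08]
25 (array([ 0.4999, -0.1916]), 169, 0.0007) (array([ 0.4995, -0.1918,  0.0121]), 169, 0.0007)
44 (array([ 0.5002, -0.1926]), 290, 0.0007) (array([ 0.5007, -0.1923,  0.0225]), 290, 0.0007)
```

View pics/a.png

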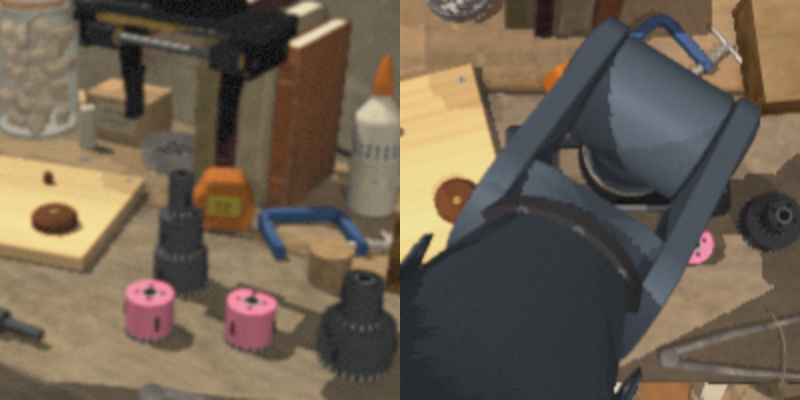

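send_rows(moves="87 -5 0 -2 0; 87 0 10 0 0; 70 0 20 0 0; 60 0 20 0 0; 55 0 15 0 0; 50 0 8 0 0; 50 0 0 0 0; 50 0 0 0 0")

```text
time_s: 4.83
position: [0.502, -0.1936, 0.0947]
tcp_rot: [[0.001, 0.0, -1.0], [1.0, -0.0, 0.001], [-0.0, -1.0, -0.0]]
force: [0.1, -0.2, -0.6]
opening: 0.641
```

send_rows(moves="50 0 6 1 0; 30 0 0 0 0; 22 0 0 0 0; 15 0 0 0 0; 10 0 0 0 0; 5 0 0 0 0; 5 0 0 0 0; 5 0 0 0 0; 5 0 0 0 0")

```text
time_s: 5.58
position: [0.5009, -0.1934, 0.0889]
tcp_rot: [[0.001, 0.001, -1.0], [1.0, -0.0, 0.001], [-0.0, -1.0, -0.001]]
force: [-0.3, 0.7, 3.2]
opening: 0.276
```

```bash
python3 - <<'E'
from m import *
for _ in range(3):
    s=capture("scene");S=cloud(s)
    st=read_state();print(st["position"],st["opening"]*87,st["force"])
print(side(S,(.5,-.192),.075,.0125,rad=.02))
E
```

```text
[ 0.50084713 -0.19341013  0.08886205] 24.0234239354527 [0.47426212 0.55121534 2.84809578]
[ 0.50083431 -0.19340228  0.08884758] 23.805970795776098 [-0.01762619  0.81884694  3.08750701]
[ 0.50081632 -0.19340571  0.08883845] 24.14719207567844 [0.06306489 0.61481707 4.41508494]
(array([ 0.4993, -0.192 ]), 209, 0.0013)
```

send_rows(moves="5 0 -4 0 0; 5 0 -8 0 0; 5 0 -15 0 0; 5 0 -20 0 0; 5 0 -15 0 0; 5 8 -8 -2 0; 5 20 0 -6 0; 5 25 0 -10 0; 5 30 0 -12 0; 5 30 0 -12 0; 5 30 0 -12 0; 5 30 0 -10 0; 5 25 0 -8 0; 5 18 0 -6 0; 5 10 0 -3 0; 5 3 0 0 0; 5 0 0 0 0; 5 0 0 0 0")

```text
time_s: 7.23
position: [0.5814, 0.0349, 0.1584]
tcp_rot: [[0.001, -0.001, -1.0], [1.0, -0.0, 0.001], [-0.0, -1.0, 0.001]]
force: [-0.8, -0.5, -0.4]
opening: 0.275
```

```bash
cat >> m.py <<'E'
def held(r,zs=None):
    "held saw: fit axis with scene camera, given grip z (tcp-.008)"
    s=capture("scene");S=cloud(s);st=read_state();p=st["position"]
    b=p[2]-(zs or .0088); w=S.reshape(-1,3)
    f=side(S,p[:2],b-.010,r,rad=r+.006)  # lower part, below the fingers
    k=(w[:,2]>b-.01)&(w[:,2]<b+.03)&(np.hypot(*(w[:,:2]-p[:2]).T)<r+.004)
    print("tcp",p.round(4),"open",round(st["opening"]*87,1),"F",st["force"].round(1),"axis",f,"zmin",np.percentile(w[k,2],2) if k.sum() else None)
    return s
E
python3 - <<'E'
from m import *
s=held(.0125)
cv2.imwrite("pics/b.png",cv2.resize(s["image"][150:350,160:360],(600,600)))
E
```

```text
tcp [0.5814 0.0345 0.1584] open 24.2 F [-0.   0.2 -1.2] axis (array([0.5803, 0.0353]), 109, 0.0011) zmin 0.15062281507701214
```

View pics/b.png

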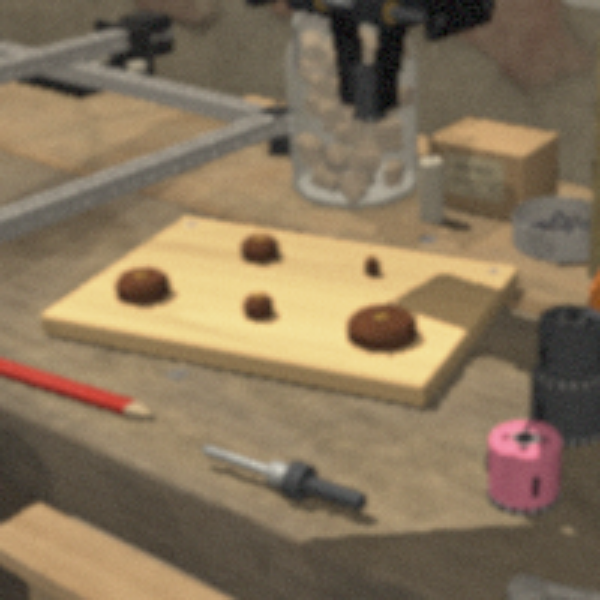

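```bash
python3 - <<'E'
from m import *
s=capture("scene");t=capture("top")
for nm,c in(("scene",s),("top",t)):
  w=cloud(c).reshape(-1,3)
  off=-.0005 if nm=="top" else 0.0008
  for n,xy,r in[(25,(.582,.0375),.0065),(35,(.4765,.061),.0115),(44,(.556,.133),.016),(54,(.4515,.1565),.021),(64,(.502,-.035),.026)]:
    k=(w[:,2]>.0205+off)&(w[:,2]<.040)&(np.hypot(*(w[:,:2]-xy).T)<.035);q=w[k];z=q[:,2]-.018-off
    R=np.where(z<12e-3,r,r-np.clip(z-.012,0,.004))
    edge=z<.0145
    if edge.sum()<6: print(nm,n,k.sum(),edge.sum());continue
    f=least_squares(lambda c:(np.hypot(*(q[edge,:2]-c).T)-R[edge]),xy,loss="soft_l1",f_scale=.001)
    print(nm,n,f.x.round(4),edge.sum(),np.median(abs(f.fun)).round(4))
E
```

```text
scene 25 [0.5815 0.039 ] 25 0.001
scene 35 [0.4764 0.0634] 56 0.001
scene 44 [0.5561 0.1366] 64 0.001
scene 54 [0.4517 0.1598] 90 0.0011
scene 64 [ 0.5029 -0.0333] 143 0.0009
top 25 [0.5731 0.0365] 45 0.0066
top 35 [0.4785 0.0627] 98 0.0082
top 44 0 0
top 54 [0.4532 0.1579] 76 0.002
top 64 [ 0.5034 -0.0351] 196 0.0032
```

send_rows(moves="5 2 5 -1 0; 5 0 12 0 0; 5 0 20 0 0; 5 0 22 0 0; 5 0 20 0 0; 5 0 18 0 0; 5 0 10 0 0; 5 0 3 0 0; 5 0 0 0 0; 5 0 0 0 0")

```text
time_s: 8.22
position: [0.5835, 0.0373, 0.0491]
tcp_rot: [[0.001, 0.001, -1.0], [1.0, -0.0, 0.001], [-0.0, -1.0, -0.001]]
force: [-0.8, -0.6, -0.1]
opening: 0.278
```

```bash
python3 - <<'E'
from m import *
s=held(.0125)
u=proj(s,[.582,.037,.03])[0].astype(int)
cv2.imwrite("pics/c.png",cv2.resize(s["image"][u[1]-50:u[1]+50,u[0]-50:u[0]+50],(500,500),interpolation=cv2.INTER_CUBIC))
E
```

```text
tcp [0.5838 0.0373 0.0495] open 23.8 F [ 0.1  0.4 -0.9] axis (array([0.5822, 0.0386]), 88, 0.0011) zmin 0.03192944281649531
```

View pics/c.png

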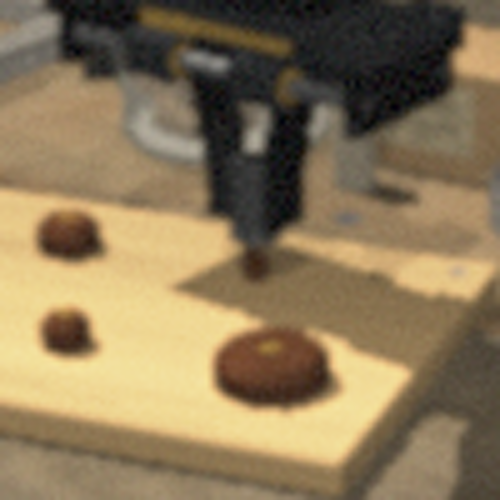

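send_rows(moves="5 0 5 1 0; 5 0 6 0 0; 5 0 5 0 0; 5 0 3 0 0; 5 0 2 0 0; 5 0 0 0 0; 5 0 0 0 0")

```text
time_s: 8.85
position: [0.5819, 0.0376, 0.0274]
tcp_rot: [[0.001, -0.0, -1.0], [1.0, -0.0, 0.001], [-0.0, -1.0, 0.0]]
force: [-0.8, 0.1, -0.9]
opening: 0.278
```

send_rows(moves="5 0 1 0 0; 5 0 0 0 0; 5 0 0 0 0; 12 0 0 0 0; 20 0 0 0 0; 30 0 0 0 0; 36 0 0 0 0; 40 0 0 0 0; 40 0 0 0 0; 40 0 -8 0 0; 40 0 -15 0 0; 40 0 -25 0 0; 40 0 -30 0 0; 50 0 -25 0 0; 60 0 -12 0 0; 60 0 0 0 0")

```text
time_s: 10.18
position: [0.5843, 0.0373, 0.1454]
tcp_rot: [[0.001, 0.008, -1.0], [1.0, -0.001, 0.001], [-0.001, -1.0, -0.008]]
force: [0.4, 0.3, 0.8]
opening: 0.603
```

```bash
cat >> m.py <<'E'
def placed(r,xy):
    s=capture("scene");S=cloud(s);w=S.reshape(-1,3)
    f=side(S,xy,.018,r,rad=r+.012);k=np.hypot(*(w[:,:2]-xy).T)<r*.8
    print("placed",f,"top z",np.nanpercentile(w[k,2],[50,90]).round(4))
E
python3 - <<'E'
from m import *
placed(.0125,(.5815,.039));print(read_state()["position"])
S=cloud(capture("scene"))
for n,xy,z0,r in[("44",(.50,-.192),.04,.022),("54",(.5015,-.193),0,.027)]: print(n,side(S,xy,z0,r,rad=.03))
E
```

```text
placed (array([0.5808, 0.0385]), 115, 0.0007) top z [0.0593 0.0599]
[0.58301576 0.03745371 0.1435092 ]
44 (array([ 0.5002, -0.1925]), 286, 0.0008)
54 (array([ 0.502 , -0.1932]), 320, 0.0006)
```

send_rows(moves="75 -10 0 3 0; 87 -25 0 9 0; 87 -30 0 11 0; 87 -30 0 11 0; 87 -30 0 11 0; 87 -30 0 11 0; 87 -30 0 11 0; 87 -25 0 9 0; 87 -15 0 5 0; 87 -6 0 1 0; 80 0 0 0 0; 72 0 10 0 0; 66 0 20 0 0; 64 0 20 0 0; 64 0 20 0 0; 64 0 12 0 0; 64 0 4 0 0; 64 0 0 0 0; 64 0 0 0 0")

```text
time_s: 11.87
position: [0.4998, -0.1924, 0.0553]
tcp_rot: [[-0.0, -0.0, -1.0], [1.0, 0.0, -0.0], [0.0, -1.0, 0.0]]
force: [0.1, -0.1, 0.2]
opening: 0.737
```

send_rows(moves="64 -1 5 -1 0; 64 0 1 0 0; 55 0 0 0 0; 48 0 0 0 0; 40 0 0 0 0; 35 0 0 0 0; 30 0 0 0 0; 25 0 0 0 0; 25 0 0 0 0; 25 0 0 0 0; 25 0 -4 0 0; 25 0 -8 0 0; 25 0 -15 0 0; 25 0 -20 0 0; 25 0 -20 0 0; 25 0 -15 0 0; 25 0 -6 0 0; 25 0 0 0 0; 25 0 0 0 0")

```text
time_s: 13.45
position: [0.5004, -0.1942, 0.1375]
tcp_rot: [[0.001, -0.0, -1.0], [1.0, 0.0, 0.001], [0.0, -1.0, 0.0]]
force: [0.3, -0.4, -0.7]
opening: 0.487
```

```bash
python3 - <<'E'
from m import *
held(.022)
S=cloud(capture("scene"))
for n,xy,z0,r in[("54",(.5015,-.193),0,.027)]: print(n,side(S,xy,z0,r,rad=.03))
E
```

```text
tcp [ 0.5001 -0.194   0.1369] open 42.5 F [-0.7 -0.1 -1.2] axis (array([ 0.4995, -0.1935]), 278, 0.0008) zmin 0.12868921353261023
54 (array([ 0.5019, -0.1933]), 319, 0.0007)
```

send_rows(moves="25 8 0 -1 0; 25 18 0 -3 0; 25 27 0 -5 0; 25 32 0 -6 0; 25 32 0 -6 0; 25 32 0 -6 0; 25 32 0 -6 0; 25 32 0 -6 0; 25 32 0 -6 0; 25 30 0 -5 0; 25 24 0 -4 0; 25 17 0 -2 0; 25 9 0 0 0; 25 3 5 0 0; 25 0 12 0 0; 25 0 20 0 0; 25 0 20 0 0; 25 0 12 0 0; 25 0 4 0 0; 25 0 0 0 0")

```text
time_s: 15.22
position: [0.5556, 0.1326, 0.0629]
tcp_rot: [[0.002, -0.004, -1.0], [1.0, -0.0, 0.002], [-0.0, -1.0, 0.004]]
force: [1.0, -0.1, -2.3]
opening: 0.493
```

```bash
python3 - <<'E'
from m import *
held(.022); held(.022)
E
```

```text
tcp [0.5566 0.1328 0.0639] open 42.4 F [-0.3  0.5 -0.9] axis (array([0.5542, 0.1335]), 152, 0.0012) zmin 0.05434062266812999
tcp [0.5572 0.133  0.0647] open 42.5 F [-0.2  0.6 -0.6] axis (array([0.5551, 0.1338]), 149, 0.0011) zmin 0.05558212764767789
```

send_rows(moves="25 2 4 0 0; 25 0 8 0 0; 25 0 8 0 0; 25 0 6 0 0; 25 0 5 0 0; 25 0 3 0 0; 25 0 2 0 0; 25 0 0 0 0; 25 0 0 0 0")

```text
time_s: 16.07
position: [0.5572, 0.1356, 0.0286]
tcp_rot: [[0.001, 0.0, -1.0], [1.0, 0.0, 0.001], [0.0, -1.0, -0.0]]
force: [-0.1, 0.2, -1.7]
opening: 0.485
```

send_rows(moves="25 0 1 0 0; 25 0 1 0 0; 25 0 0 0 0; 32 0 0 0 0; 40 0 0 0 0; 48 0 0 0 0; 56 0 0 0 0; 62 0 0 0 0; 62 0 0 0 0; 62 0 0 0 0; 62 0 -8 0 0; 62 0 -15 0 0; 62 0 -25 0 0; 62 0 -25 0 0; 62 0 -15 0 0; 62 0 -5 0 0; 62 0 0 0 0")

```text
time_s: 17.48
position: [0.5581, 0.1357, 0.1213]
tcp_rot: [[0.001, 0.004, -1.0], [1.0, 0.0, 0.001], [0.0, -1.0, -0.004]]
force: [0.6, 1.1, -0.1]
opening: 0.711
```

```bash
python3 - <<'E'
from m import *
placed(.022,(.556,.136)); print(read_state()["position"])
E
```

```text
placed (array([0.5562, 0.1366]), 196, 0.0009) top z [0.0593 0.3021]
[0.55713091 0.13561225 0.1200332 ]
```

send_rows(moves="87 -10 0 1 0; 87 -25 0 4 0; 87 -35 0 6 0; 87 -35 0 6 0; 87 -35 0 6 0; 87 -35 0 6 0; 87 -35 0 6 0; 87 -35 0 6 0; 87 -35 0 6 0; 87 -28 0 5 0; 87 -15 0 2 0; 87 -7 0 0 0; 80 0 8 0 0; 76 0 18 0 0; 76 0 22 0 0; 76 0 22 0 0; 76 0 16 0 0; 76 0 8 0 0; 76 0 0 0 0; 76 0 0 0 0")

```text
time_s: 19.2
position: [0.5023, -0.1933, 0.025]
tcp_rot: [[-0.0, -0.001, -1.0], [1.0, 0.001, -0.0], [0.001, -1.0, 0.001]]
force: [0.1, 0.0, 0.5]
opening: 0.872
```

send_rows(moves="76 -1 8 -1 0; 76 0 6 0 0; 76 0 1 0 0; 65 0 0 0 0; 58 0 0 0 0; 50 0 0 0 0; 45 0 0 0 0; 40 0 0 0 0; 35 0 0 0 0; 35 0 0 0 0; 35 0 -4 0 0; 35 0 -8 0 0; 35 0 -15 0 0; 35 0 -20 0 0; 35 0 -25 0 0; 35 0 -25 0 0; 35 0 -15 0 0; 35 0 -6 0 0; 35 0 0 0 0; 35 0 0 0 0")

```text
time_s: 20.87
position: [0.5033, -0.1951, 0.1284]
tcp_rot: [[0.001, -0.0, -1.0], [1.0, 0.0, 0.001], [0.0, -1.0, 0.0]]
force: [0.6, 0.3, -2.6]
opening: 0.611
```

```bash
python3 - <<'E'
from m import *
held(.027);held(.027)
E
```

```text
tcp [ 0.5029 -0.1949  0.1278] open 53.7 F [ 0.5 -0.3 -1.7] axis (array([ 0.5014, -0.1945]), 353, 0.0008) zmin 0.11861285305817958
tcp [ 0.5027 -0.1948  0.1274] open 53.6 F [ 0.5  0.1 -1.2] axis (array([ 0.5011, -0.1942]), 355, 0.0008) zmin 0.11803448708091509
```

send_rows(moves="35 8 0 1 0; 35 18 0 3 0; 35 27 0 4 0; 35 33 0 5 0; 35 35 0 5 0; 35 35 0 5 0; 35 35 0 5 0; 35 35 0 5 0; 35 35 0 5 0; 35 33 0 5 0; 35 27 0 4 0; 35 18 0 2 0; 35 10 0 1 0; 35 4 5 0 0; 35 0 12 0 0; 35 0 18 0 0; 35 0 16 0 0; 35 0 10 0 0; 35 0 3 0 0; 35 0 0 0 0")

```text
time_s: 22.63
position: [0.4535, 0.1568, 0.0633]
tcp_rot: [[0.002, -0.003, -1.0], [1.0, -0.0, 0.002], [-0.0, -1.0, 0.003]]
force: [0.4, -1.2, -2.0]
opening: 0.612
```

```bash
python3 - <<'E'
from m import *
for _ in range(4): capture("top")
held(.027)
E
```

```text
tcp [0.4546 0.1576 0.0652] open 53.4 F [-0.2 -0.2 -2. ] axis (array([0.4536, 0.1577]), 198, 0.001) zmin 0.05580055705543756
```

send_rows(moves="35 2 4 2 0; 35 0 8 0 0; 35 0 8 0 0; 35 0 6 0 0; 35 0 5 0 0; 35 0 3 0 0; 35 0 2 0 0; 35 0 0 0 0; 35 0 0 0 0")

```text
time_s: 23.63
position: [0.4516, 0.1596, 0.0288]
tcp_rot: [[0.001, -0.001, -1.0], [1.0, -0.0, 0.001], [-0.0, -1.0, 0.001]]
force: [-1.0, 0.0, 3.6]
opening: 0.615
```

send_rows(moves="35 -1 1 0 0; 35 0 0 0 0; 35 0 0 0 0")

```text
time_s: 23.88
position: [0.4516, 0.1596, 0.0287]
tcp_rot: [[0.002, 0.0, -1.0], [1.0, 0.001, 0.002], [0.001, -1.0, -0.0]]
force: [-3.7, 5.7, 12.9]
opening: 0.613
```

```bash
python3 - <<'E'
from m import *
held(.027);print(read_state()["force"]);placed(.027,(.4517,.1598))
E
```

```text
tcp [0.4516 0.1596 0.0287] open 53.2 F [-3.   4.6 12.1] axis (array([0.4504, 0.1596]), 245, 0.0014) zmin 0.01776299730165899
[-3.0052345   4.58182204 12.13826636]
placed (array([0.4516, 0.1554]), 286, 0.0026) top z [0.0587 0.2978]
```

send_rows(moves="35 0 -1 0 0; 42 0 0 0 0; 50 0 0 0 0; 58 0 0 0 0; 66 0 0 0 0; 72 0 0 0 0; 72 0 0 0 0; 72 0 0 0 0; 72 0 -8 0 0; 72 0 -15 0 0; 72 0 -25 0 0; 72 0 -25 0 0; 72 0 -15 0 0; 72 0 -5 0 0; 72 0 0 0 0")

```text
time_s: 25.23
position: [0.4529, 0.1588, 0.1231]
tcp_rot: [[0.001, 0.004, -1.0], [1.0, 0.0, 0.001], [0.0, -1.0, -0.004]]
force: [0.5, -0.2, -0.5]
opening: 0.831
```

```bash
python3 - <<'E'
from m import *
placed(.027,(.4517,.1598)); print(read_state()["position"])
S=cloud(capture("scene"))
for n,xy,z0,r in[("35",(.482,-.3835),.04,.0175),("64",(.4816,-.385),0,.032)]: print(n,side(S,xy,z0,r,rad=.035))
E
```

```text
placed (array([0.451, 0.16 ]), 264, 0.0009) top z [0.0589 0.3934]
[0.4521605  0.15870196 0.12203782]
35 (array([ 0.4821, -0.3834]), 314, 0.0006)
64 (array([ 0.4816, -0.3847]), 542, 0.0006)
```

send_rows(moves="80 -10 0 0 0; 87 -25 0 -1 0; 87 -35 0 -2 0; 87 -38 0 -3 0; 87 -38 0 -3 0; 87 -38 0 -3 0; 87 -38 0 -3 0; 87 -38 0 -3 0; 87 -38 0 -3 0; 87 -38 0 -3 0; 87 -38 0 -3 0; 87 -38 0 -2 0; 80 -38 0 -1 0; 75 -36 0 -1 0; 70 -30 0 0 0; 65 -18 0 0 0; 60 -8 0 0 0; 60 0 0 0 0; 60 0 0 0 0")

```text
time_s: 26.92
position: [0.4813, -0.3822, 0.1202]
tcp_rot: [[0.002, -0.002, -1.0], [1.0, 0.003, 0.002], [0.003, -1.0, 0.002]]
force: [0.2, 0.5, -1.3]
opening: 0.704
```

send_rows(moves="58 -2 6 -1 0; 56 0 15 0 0; 54 0 20 0 0; 54 0 16 0 0; 54 0 10 0 0; 54 0 4 0 0; 54 0 0 0 0; 54 0 0 0 0")

```text
time_s: 27.58
position: [0.4838, -0.385, 0.0508]
tcp_rot: [[0.0, 0.0, -1.0], [1.0, -0.0, 0.0], [-0.0, -1.0, -0.0]]
force: [-0.7, -0.7, -0.4]
opening: 0.622
```

send_rows(moves="54 0 1 0 0; 45 0 0 0 0; 38 0 0 0 0; 32 0 0 0 0; 26 0 0 0 0; 20 0 0 0 0; 15 0 0 0 0; 15 0 0 0 0; 15 0 0 0 0; 15 0 -4 0 0; 15 0 -8 0 0; 15 0 -15 0 0; 15 0 -20 0 0; 15 0 -20 0 0; 15 0 -15 0 0; 15 0 -6 0 0; 15 0 0 0 0; 15 0 0 0 0")

```text
time_s: 29.08
position: [0.4832, -0.3852, 0.1374]
tcp_rot: [[0.001, -0.0, -1.0], [1.0, 0.0, 0.001], [0.0, -1.0, 0.0]]
force: [-0.7, 1.0, -1.2]
opening: 0.403
```

```bash
python3 - <<'E'
from m import *
for _ in range(2): capture("top")
held(.0175)
S=cloud(capture("scene"))
for n,xy,z0,r in[("64",(.4816,-.385),0,.032)]: print(n,side(S,xy,z0,r,rad=.035))
E
```

```text
tcp [ 0.4828 -0.3847  0.1362] open 34.7 F [-0.2 -0.4 -1.5] axis (array([ 0.4809, -0.3844]), 346, 0.0008) zmin 0.1270022374835738
64 (array([ 0.4818, -0.3847]), 535, 0.0006)
```

send_rows(moves="15 8 0 0 0; 15 18 0 0 0; 15 28 0 0 0; 15 35 0 1 0; 15 37 0 1 0; 15 37 0 1 0; 15 37 0 1 0; 15 37 0 1 0; 15 37 0 0 0; 15 37 0 0 0; 15 37 0 0 0; 15 35 0 0 0; 15 28 0 0 0; 15 20 0 0 0; 15 11 0 0 0; 15 4 0 0 0; 15 0 0 0 0; 15 0 0 0 0")

```text
time_s: 30.78
position: [0.4791, 0.06, 0.1375]
tcp_rot: [[0.001, 0.0, -1.0], [1.0, -0.0, 0.001], [-0.0, -1.0, -0.0]]
force: [-0.4, -0.5, -0.9]
opening: 0.4
```

send_rows(moves="15 0 6 0 0; 15 0 15 0 0; 15 0 20 0 0; 15 0 18 0 0; 15 0 10 0 0; 15 0 4 0 0; 15 0 0 0 0; 15 0 0 0 0; 15 0 0 0 0")

```text
time_s: 31.53
position: [0.4796, 0.0602, 0.0651]
tcp_rot: [[0.002, 0.001, -1.0], [1.0, -0.0, 0.002], [-0.0, -1.0, -0.001]]
force: [0.1, -0.1, -0.8]
opening: 0.399
```

```bash
python3 - <<'E'
from m import *
held(.0175);held(.0175)
E
```

```text
tcp [0.4796 0.0603 0.0652] open 35.0 F [ 0.1 -0.2 -0.7] axis (array([0.4771, 0.0612]), 143, 0.001) zmin 0.05652723952503438
tcp [0.4796 0.0605 0.0653] open 34.5 F [ 1.   0.2 -0.6] axis (array([0.4772, 0.0612]), 145, 0.0009) zmin 0.056586737197857076
```

send_rows(moves="15 2 4 1 0; 15 0 8 0 0; 15 0 8 0 0; 15 0 6 0 0; 15 0 5 0 0; 15 0 3 0 0; 15 0 2 0 0; 15 0 0 0 0; 15 0 0 0 0")

```text
time_s: 32.38
position: [0.478, 0.0627, 0.0285]
tcp_rot: [[0.001, 0.0, -1.0], [1.0, -0.0, 0.001], [-0.0, -1.0, -0.0]]
force: [0.4, 0.2, -0.6]
opening: 0.397
```

send_rows(moves="15 0 1 0 0; 15 0 0 0 0; 15 0 0 0 0; 22 0 0 0 0; 30 0 0 0 0; 38 0 0 0 0; 46 0 0 0 0; 52 0 0 0 0; 52 0 0 0 0; 52 0 0 0 0; 52 0 -8 0 0; 52 0 -15 0 0; 52 0 -25 0 0; 52 0 -25 0 0; 52 0 -15 0 0; 52 0 -5 0 0; 52 0 0 0 0")

```text
time_s: 33.8
position: [0.4789, 0.0626, 0.1221]
tcp_rot: [[0.001, 0.004, -1.0], [1.0, -0.0, 0.001], [-0.0, -1.0, -0.004]]
force: [0.9, -0.3, -0.2]
opening: 0.599
```

```bash
python3 - <<'E'
from m import *
placed(.0175,(.4764,.0634)); print(read_state()["position"])
t=capture("top");w=cloud(t).reshape(-1,3)
k=(w[:,2]>.06)&(w[:,2]<.3)&(w[:,1]<-.3)&(w[:,1]>-.48)&(w[:,0]>.52)
print("box near x",np.percentile(w[k,0],[0.5,5]) if k.sum() else None,k.sum(), np.percentile(w[k,2],99))
E
```

```text
placed (array([0.476 , 0.0635]), 184, 0.001) top z [0.0591 0.0604]
[0.47806467 0.06266101 0.12102668]
box near x [0.60567771 0.61992454] 8613 0.25653578890867484
```

send_rows(moves="70 -10 0 0 0; 87 -25 0 -1 0; 87 -35 0 -1 0; 87 -38 0 -1 0; 87 -38 0 -1 0; 87 -38 0 -1 0; 87 -38 0 0 0; 87 -38 0 0 0; 87 -38 0 0 0; 87 -38 0 0 0; 87 -36 0 0 0; 87 -34 0 0 0; 87 -26 0 0 0; 87 -14 0 0 0; 87 -6 0 0 0; 87 0 0 0 0; 87 0 0 0 0")

```text
time_s: 35.32
position: [0.4817, -0.3876, 0.1197]
tcp_rot: [[0.001, -0.002, -1.0], [1.0, 0.003, 0.001], [0.003, -1.0, 0.002]]
force: [0.2, -0.8, -0.2]
opening: 1.002
```

send_rows(moves="87 2 5 0 0; 87 0 15 0 0; 87 0 22 0 0; 87 0 18 0 0; 87 0 6 0 0; 87 0 0 0 0; 87 0 0 0 0")

```text
time_s: 35.9
position: [0.4827, -0.3863, 0.0546]
tcp_rot: [[-0.0, -0.0, -1.0], [1.0, 0.001, -0.0], [0.001, -1.0, 0.0]]
force: [1.2, 0.1, -0.5]
opening: 0.998
```

send_rows(moves="87 0 8 0 0; 87 0 15 0 0; 87 0 14 0 0; 87 0 6 0 0; 87 0 1 0 0; 78 0 0 0 0; 70 0 0 0 0; 60 0 0 0 0; 50 0 0 0 0; 45 0 0 0 0; 45 0 0 0 0; 45 0 0 0 0; 45 0 -4 0 0; 45 0 -8 0 0; 45 0 -15 0 0; 45 0 -25 0 0; 45 0 -30 0 0; 45 0 -25 0 0; 45 0 -12 0 0; 45 0 0 0 0")

```text
time_s: 37.57
position: [0.484, -0.3892, 0.133]
tcp_rot: [[0.001, 0.005, -1.0], [1.0, -0.006, 0.001], [-0.006, -1.0, -0.005]]
force: [0.7, -0.4, -2.8]
opening: 0.722
```

```bash
python3 - <<'E'
from m import *
for _ in range(3): capture("top")
held(.032)
E
```

```text
tcp [ 0.4814 -0.3863  0.1277] open 63.0 F [ 0.2  0.3 -2.3] axis (array([ 0.4805, -0.3863]), 632, 0.0007) zmin 0.11763451029872721
```

send_rows(moves="45 8 0 0 0; 45 18 0 -1 0; 45 27 0 -2 0; 45 33 0 -2 0; 45 35 0 -3 0; 45 35 0 -3 0; 45 35 0 -3 0; 45 35 0 -3 0; 45 35 0 -2 0; 45 33 0 -2 0; 45 27 0 -1 0; 45 18 0 0 0; 45 9 0 0 0; 45 4 5 0 0; 45 0 12 0 0; 45 0 18 0 0; 45 0 16 0 0; 45 0 8 0 0; 45 0 3 0 0; 45 0 0 0 0")

```text
time_s: 39.43
position: [0.5044, -0.0359, 0.0666]
tcp_rot: [[0.002, -0.002, -1.0], [1.0, 0.0, 0.002], [0.0, -1.0, 0.002]]
force: [-0.3, 0.6, -2.6]
opening: 0.722
```

```bash
python3 - <<'E'
from m import *
for _ in range(4): capture("top")
held(.032)
E
```

```text
tcp [ 0.5054 -0.0357  0.0683] open 62.6 F [ 0.1 -0.6 -1.4] axis (array([ 0.5039, -0.0351]), 307, 0.0008) zmin 0.0579845451655795
```

send_rows(moves="45 1.5 4 1 0; 45 0 8 0 0; 45 0 9 0 0; 45 0 8 0 0; 45 0 5 0 0; 45 0 3 0 0; 45 0 2 0 0; 45 0 0 0 0; 45 0 0 0 0; 45 0 0 0 0")

```text
time_s: 40.52
position: [0.5032, -0.0337, 0.0292]
tcp_rot: [[0.001, -0.001, -1.0], [1.0, 0.0, 0.001], [0.0, -1.0, 0.001]]
force: [-2.2, 0.5, 6.5]
opening: 0.723
```

```bash
python3 - <<'E'
from m import *
held(.032)
S=cloud(capture("scene"));w=S.reshape(-1,3)
k=(np.hypot(*(w[:,:2]-(.5029,-.0333)).T)<.03)&(w[:,2]<.075)
print(np.percentile(w[k,2],[50,80,90,95]))
E
```

```text
tcp [ 0.5032 -0.0337  0.0292] open 63.1 F [-1.4 -0.4  7.5] axis (array([ 0.5016, -0.0336]), 356, 0.0012) zmin 0.01781800218374301
[0.05852831 0.0591737  0.0594718  0.05968449]
```

Top at ~0.059, same as the other seated saws: it is on the board. Release.

send_rows(moves="52 0 0 0 0; 60 0 0 0 0; 68 0 0 0 0; 76 0 0 0 0; 82 0 0 0 0; 82 0 0 0 0; 82 0 0 0 0; 82 0 -8 0 0; 82 0 -15 0 0; 82 0 -25 0 0; 82 0 -30 0 0; 82 -15 -25 0 0; 82 -30 -15 0 0; 82 -40 -5 0 0; 82 -40 0 0 0; 82 -40 0 0 0; 82 -30 0 0 0; 82 -15 0 0 0; 82 0 0 0 0; 82 0 0 0 0")

```text
time_s: 42.28
position: [0.503, -0.2434, 0.1515]
tcp_rot: [[0.003, -0.001, -1.0], [1.0, 0.002, 0.003], [0.002, -1.0, 0.001]]
force: [-0.2, 0.0, -0.4]
opening: 0.945
```

```bash
python3 - <<'E'
from m import *
for r,xy in[(.0125,(.5815,.039)),(.0175,(.4764,.0634)),(.022,(.5561,.1366)),(.027,(.4517,.1598)),(.032,(.5029,-.0333))]: placed(r,xy)
s=capture("scene");t=capture("top")
cv2.imwrite("pics/f.png",np.hstack([cv2.resize(s["image"][190:310,160:340],(400,267)),cv2.resize(t["image"][170:310,150:360],(400,267))]))
print(read_state()["time_s"],read_state()["qvel"].round(1))
E
```

```text
placed (array([0.5809, 0.0382]), 104, 0.001) top z [0.0589 0.0604]
placed (array([0.4759, 0.0635]), 182, 0.0008) top z [0.0589 0.0602]
placed (array([0.5562, 0.1367]), 185, 0.0011) top z [0.0591 0.0598]
placed (array([0.4509, 0.1599]), 262, 0.0011) top z [0.0585 0.0597]
placed (array([ 0.5017, -0.0326]), 341, 0.0008) top z [0.0588 0.0597]
42.6333 [-0.4  0.  -0.3 -0.  -0.1 -0.1]
```

View pics/f.png

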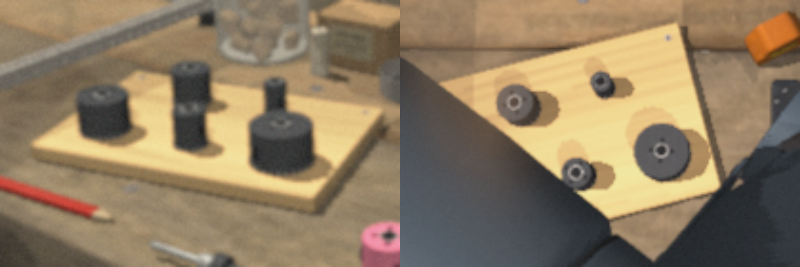

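All five saws stand flat over their plugs, with tops at 0.059 m and axes within about 1.5 mm of the plugs. The arm is clear.

```bash
python3 -c "
from rig import *
print(hand_in())"
```

```text
the job is handed in; nothing more can be done
None
```

I took both piles apart and set all five saws (25, 44, 54, 35, 64, in that order) onto their own plugs. I then backed the arm off and handed the job in at about 42.6 s of the 128 s allowed; no verdict was reported.

**Position:** In the last scene-camera check every saw's axis was within about 1.5 mm of its plug's measured centre. The limit is 7 mm.

**Height:** All five tops read about 0.059–0.060 m, against a nominal 0.058 m. That matches the scene camera's roughly +1 mm height offset, so the saws are flat on the board.

**Disagreements:**
- The two cameras and the robot differed by 1–3 mm, so I lined each saw up with its plug in the scene camera alone.
- The 54 and 64 saws touched the board 1–2 mm higher than I had worked out, pressing with up to about 13 N. Their top heights confirmed they were seated before I released them.

The arm hid the 54 saw from the top camera in the last picture, so its final position comes from the scene camera only.

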